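# Build up the spring pack on a carver's clamp spindle

### The job

Finish the spring pack on the upright clamp spindle: one large conical washer is already on it, hollow side down. Thread the other two large conical washers over the spindle so that the faces alternate: first the one lying hollow side up, then on top of it the one lying hollow side down, each just as it lies, without turning it over, seated flat on the one below and let go. The small conical washer and the flat washer nearby are not part of the pack.

Things in the scene. Friction and masses are not known exactly. Their poses are not given: they have to be found in the camera images.
- spindle: Fixed clamp spindle. Origin: centre of underside, z up its axis. Wooden foot 110x110x18 mm; iron flange 92 mm across, top at 30 mm; steel arbor 22 mm in diameter, from 104 mm up narrowing to an 8 mm blunt tip at 118 mm. A first conical washer (60 mm across, part of it) sits on the flange, hollow down; its narrow top ring (30 to 42 mm in diameter), at 52 mm, carries the next washer.
- washer_hollow_up: Loose large conical washer, bare metal, 60 mm across, 22 mm high, 30 mm hole, 150 g, lying like a bowl: narrow end (42 mm across) down, hollow up. Origin: centre of its underside (narrow end), z up. Its straight outer edge, 60 mm across, runs from 13 to 22 mm above the origin. Seated, its origin is 52 mm above the spindle's origin.
- washer_hollow_down: Loose large conical washer of the same size (60 mm across, 22 mm high, 30 mm hole, 150 g), lying like a hat: wide rim down, hollow down. Origin: centre of its underside (wide rim), z up. Its straight outer edge, 60 mm across, runs from 0 to 9 mm above the origin; above that it slopes in. Seated rim to rim on the other, its origin is 74 mm above the spindle's origin.

How it is judged:
By the outcome, as a careful person would: the job done as asked, in the order asked, and still so for the second after the job is handed in, with the robot touching nothing.
It also fails if it takes over 61 s, if anything falls off the work surface, if the arm or the gripper's body presses on something with over 40 N, if the wrist force passes 120 N, or if a joint passes its speed limit or range.

### The arm

A 7-joint arm with a two-finger parallel gripper is mounted at the origin on the work surface. World frame = base frame: x ahead of the robot, y to its left, z up, the work surface at z = 0. Lengths are in m, angles in degrees, forces in N, time in s.
With the tool pointing down it reaches from about 0.425 to 0.875 m from the base axis. Payload 4.7 kg.
Tool frame: the origin (TCP) lies between the finger pads; the fingertips stand env.tip_reach ahead of it and the grasp point (between the pads) lies 2 mm behind it (env.tip_reach is the distance from the TCP to the fingertips, in m); z points along the fingers, y is the line along which they close (so a half turn about z gives the same grasp; the last joint's range is limited). The gripper opens to 87 mm and grips with 3 to 60 N. Pads are 19 mm wide; open, the fingers measure 117 mm over their backs; the gripper's body (75 mm by 190 mm) begins 51 mm behind the grasp point.
Start: joints at [-66.687, 18.392, -4.016, 83.108, 1.295, 78.541, -3.26], TCP at [0.249, 0.601, 0.24] pointing down, gripper open.
Joint ranges: [-163.93, 163.93], [-17.29, 119.83], [-79.2, 71.16], [3.27, 140.29], [-89.18, 269.18], [5.43, 117.66], [-154.24, 154.24]. Speed limits (degrees/s): [147.25, 147.25, 180, 180, 180, 180, 180].

### API

Orientations are given as [roll, pitch, yaw] about the fixed x, y, z axes, in that order (R = Rz(yaw) Ry(pitch) Rx(roll)).
In Python, from cell import env, vision, job gives the robot as it stands (env), with the cameras (vision) and the job (job).
- The arm moves only by the shell command python3 steer.py 'ROWS' [FORCE]. ROWS is rows parted by semicolons, their numbers by spaces, 1 to 8 of them, each of 5 numbers: dx, dy, dz in m, then a turn about the tool's z in degrees, then the finger opening in m; each row is the pose to reach, as a shift and turn from the pose commanded when the command began, along the tool's axes at that moment; what a row does not reach only later rows make up. A row lasts 1/12 s, in which the tool goes at most 0.0417 m and 7.16 degrees, less where a joint would pass 70% of its speed; a pose out of reach is approached as far as the arm can. The fingers move at their own pace and stop on an object; FORCE is the grip in N (left out, the last holds). Time passes only in rows, so rows that do not move let the fingers close. It prints the time, the measured TCP pose, the force, the opening and the grip force at its end.
- env.get_obs(): the state, without advancing time (a new reading comes with each control period).
- vision.read_camera(name): name is "scene" or "top" or "wrist"; returns a dict with "color" (400x640x3 uint8, blue, green, red), "fx", "fy", "cx", "cy" (pixels), "dist" ([k1, k2, p1, p2, k3] as OpenCV has them; the pictures are not rectified), "world_from_camera" (4x4, takes a point from camera to world coordinates). Camera axes: x right, y down, z forward; pixel columns grow to the right and rows downward; lengths in m; the calibration is good to about 2 mm. A picture is of the moment at which its call begins. There is no depth.
- job.sign_off(): hands the job in; it is judged then, once.
The state is a dict: "time_s": time; "qpos": joint angles; "joint_velocities": joint speeds; "effort": joint torques, N m; "tool_pos": TCP position; "tool_rot": TCP orientation; "force": force on the tool from outside, world axes, zero at the start; "wrist_torque": the same for the moment, N m; "grip_width": finger opening in m; "grasp_force": force on a finger pad.
Only numpy, scipy, OpenCV 4.12 (cv2) and the standard library are available. Lean on these libraries where they do the work, as an engineer would, in place of code of your own. Each camera call takes 0.05 s, during which the arm holds its last target. There are 200 camera calls.

## Working session

There is one attempt and no reset: what is moved stays moved. The work goes in short steps, Python scripts to look and compute and a shell command to move; the robot and the scene stay as the last step left them, time stands still between calls to the robot, and variables do not carry over. Pictures are saved under pics/ and viewed, at most 10 in all, crops included, and the job is handed in when it is done.

```bash
ls; mkdir -p pics; cat > h.py <<'E'
import numpy as np, cv2
from cell import env, vision, job
def cam(n):
    c=vision.read_camera(n); np.savez(f'pics/{n}.npz',**{k:np.array(v) for k,v in c.items()}); return c
E
python3 - <<'E'
from h import *
for n in ("scene","top","wrist"):
    c=cam(n); cv2.imwrite(f'pics/{n}0.png',c['color']); print(n,c['fx'],c['dist'],np.round(c['world_from_camera'],3).tolist())
a=[cv2.imread(f'pics/{n}0.png') for n in("scene","top")]
o=env.get_obs();print(o['tool_pos'],o['tool_rot'],o['grip_width'],env.tip_reach,o['time_s'])
E
```

```text
cell.py
pics
steer.py
scene 400.40474813782373 [-0.04082688  0.          0.          0.          0.        ] [[-0.688, 0.439, -0.578, 0.922], [0.726, 0.408, -0.554, 0.329], [-0.008, -0.8, -0.6, 0.405], [0.0, 0.0, 0.0, 1.0]]
top 433.6946777527829 [-0.05275577  0.          0.          0.          0.        ] [[0.003, -0.995, 0.101, 0.473], [-1.0, -0.0, 0.026, -0.053], [-0.026, -0.101, -0.995, 0.853], [0.0, 0.0, 0.0, 1.0]]
wrist 326.21773325783397 [0.00149685 0.         0.         0.         0.        ] [[0.383, 0.89, 0.247, 0.179], [0.924, -0.368, -0.104, 0.627], [-0.002, 0.268, -0.963, 0.385], [0.0, 0.0, 0.0, 1.0]]
[0.24870681 0.6001279  0.2387205 ] [-1.79917328e+02  4.22022504e-03  1.57493654e+02] 0.08707038858057875 0.017 0.15
```

View pics/top0.png

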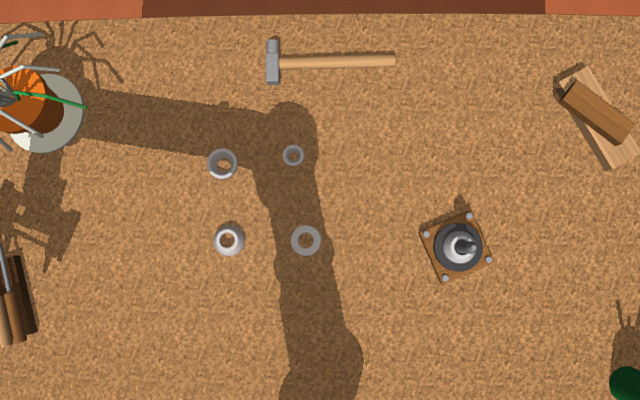

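View pics/scene0.png

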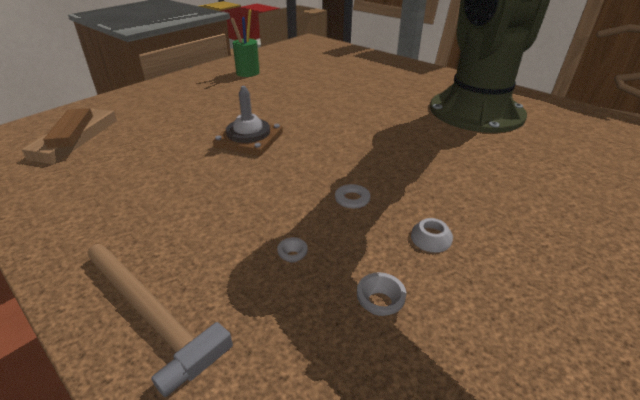

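The top view shows the bowl at (222,164), the hat at (229,240), the flat washer at (306,240), the small cone at (293,155) and the spindle at (459,246). In the scene view the bowl is at (381,294), the hat at (432,235) and the spindle at (247,125). I'll enlarge these for accurate readings.

```bash
python3 - <<'E'
from h import *
t=cv2.imread('pics/top0.png');s=cv2.imread('pics/scene0.png')
# (img,x0,y0) 52x58 -> x5
def crop(i,x0,y0,w=52,h=58):
    o=cv2.resize(i[y0:y0+h,x0:x0+w],None,fx=5,fy=5,interpolation=cv2.INTER_CUBIC)
    for k in range(0,w,10): cv2.line(o,(k*5,0),(k*5,6 if k else 12),(0,255,255),1)
    for k in range(0,h,10): cv2.line(o,(0,k*5),(6,k*5),(0,255,255),1)
    cv2.putText(o,f'{x0},{y0}',(10,24),0,.5,(0,255,255),1);return o
A=np.hstack([crop(t,196,138),crop(t,203,212),crop(t,432,216)])
B=np.hstack([crop(s,355,265),crop(s,406,208),crop(s,221,84,52,58)])
cv2.imwrite('pics/comp.png',np.vstack([A,B]))
E
```

```text
(no output)
```

View pics/comp.png

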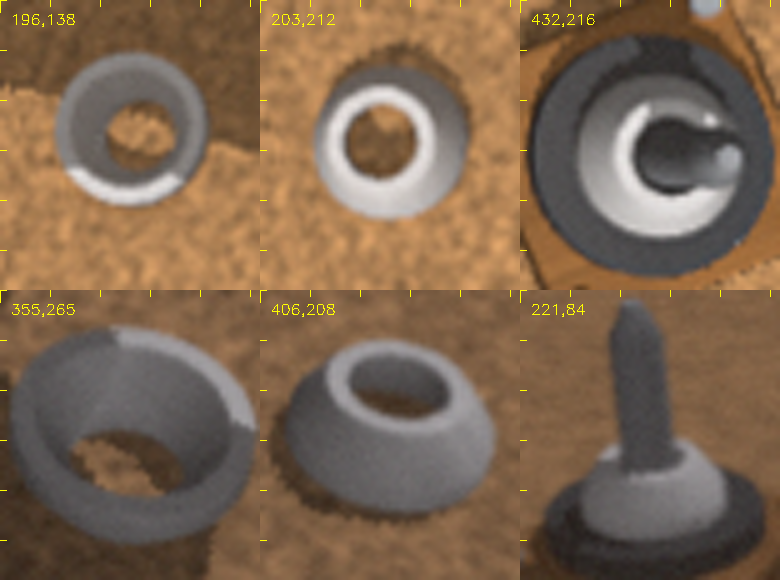

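Readings as crop pixels plus origin:

| Feature | Top view | Scene view |
|---|---|---|
| Bowl rim | (222.2,164.0) | (381.6,290.4) |
| Hat top ring | (227.2,240.0) | (432.8,227.2) |
| Spindle tip | (473.8,248) | (243,86.4) |
| Flange | (458,247.2) | (247.8,130) |

```bash
cat >> h.py <<'E'
def ray(c,uv):
    K=np.array([[c['fx'],0,c['cx']],[0,c['fy'],c['cy']],[0,0,1]],float)
    p=cv2.undistortPoints(np.array([[uv]],float),K,np.array(c['dist'],float))[0,0]
    T=np.array(c['world_from_camera']); d=T[:3,:3]@np.r_[p,1]; return T[:3,3],d/np.linalg.norm(d)
def atz(c,uv,z):
    o,d=ray(c,uv); return o+d*(z-o[2])/d[2]
def tri(a,ua,b,ub):
    (o1,d1),(o2,d2)=ray(a,ua),ray(b,ub)
    s=np.linalg.lstsq(np.c_[d1,-d2],o2-o1,rcond=None)[0]; p,q=o1+s[0]*d1,o2+s[1]*d2
    return (p+q)/2,np.linalg.norm(p-q)
E
python3 - <<'E'
from h import *
t=np.load('pics/top.npz');s=np.load('pics/scene.npz');w=np.load('pics/wrist.npz')
np.set_printoptions(precision=4,suppress=True)
for n,a,b,z in [('bowl rim',(222.2,164.0),(381.6,290.4),.022),('hat ring',(227.2,240),(432.8,227.2),.022),('tip',(473.8,248),(243,86.4),.118),('flange',(458,247.2),(247.8,130),.030)]:
    a=np.array(a)-.5;b=np.array(b)-.5
    print(n,*tri(t,a,s,b),atz(t,a,z),atz(s,b,z))
print('hat base',atz(t,(228.7,240),.0045))
E
```

```text
bowl rim [0.6269 0.1641 0.0209] 0.0013179895293909906 [0.6271 0.1633 0.022 ] [0.6274 0.1651 0.022 ]
hat ring [0.4786 0.1501 0.0219] 0.0007412594285093018 [0.4788 0.1497 0.022 ] [0.4785 0.1504 0.022 ]
tip [ 0.4655 -0.2905  0.1178] 9.375573178792793e-05 [ 0.4655 -0.2905  0.118 ] [ 0.4658 -0.29    0.118 ]
flange [ 0.4658 -0.2907  0.0235] 0.000759165006774246 [ 0.4662 -0.2891  0.03  ] [ 0.4734 -0.2798  0.03  ]
hat base [0.478  0.15   0.0045]
```

View pics/wrist0.png

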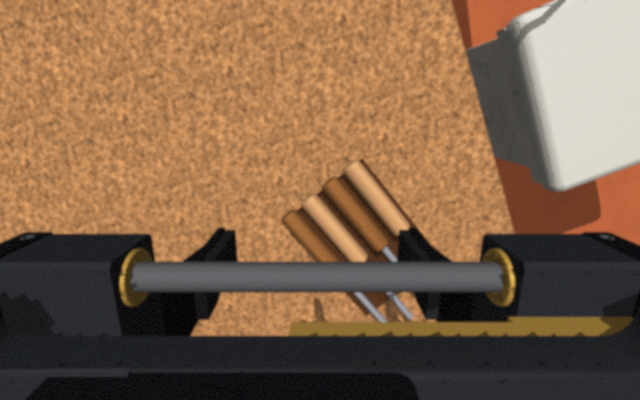

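The measured heights agree with the text: bowl rim 20.9 mm, hat ring 21.9 mm, tip 117.8 mm. Spindle axis is about (0.4656,-0.2903). The wrist view shows only the fingers and handles at about (350,230). I'll move towards the bowl and turn to yaw 90.

```bash
cat > go.py <<'E'
import sys
from h import *
from scipy.spatial.transform import Rotation as R
o=env.get_obs(); r=R.from_euler('xyz',o['tool_rot'],degrees=True)
np.set_printoptions(precision=4,suppress=True)
d=np.array([float(v) for v in sys.argv[1:4]])-o['tool_pos']
print('tool delta',r.inv().apply(d),'rows',np.linalg.norm(d)/.0417,'rot',o['tool_rot'])
E
python3 steer.py '-.034 -.017 0 7 .087;-.068 -.034 0 14 .087;-.102 -.051 0 21 .087;-.136 -.068 0 28 .087;-.17 -.085 0 35 .087;-.204 -.102 0 42 .087;-.238 -.119 0 49 .087;-.272 -.136 0 56 .087'; python3 go.py .627 .1642 .16
```

```text
time_s: 0.82
tool_pos: [0.4489, 0.3691, 0.2395]
tool_rot: [-180.0, -0.0, 101.2]
force: [-0.4, 0.9, -1.4]
grip_width: 0.0869
grasp_force: 0.0
tool delta [-0.2355  0.1352  0.0794] rows 6.7836324341492285 rot [-179.9944   -0.0042  101.1543]
```

```bash
python3 steer.py '-.034 .019 .011 4 .087;-.068 .038 .022 8 .087;-.102 .057 .033 11.2 .087;-.136 .077 .045 11.2 .087;-.17 .097 .057 11.2 .087;-.205 .117 .069 11.2 .087;-.2355 .135 .0794 11.2 .087;-.2355 .135 .0794 11.2 .087'; python3 go.py .627 .1642 .023
python3 - <<'E'
from h import *
c=cam('wrist');cv2.imwrite('pics/w1.png',c['color'])
E
```

```text
time_s: 1.48
tool_pos: [0.6303, 0.1563, 0.1573]
tool_rot: [-180.0, 0.4, 89.6]
force: [-0.7, -2.0, -0.3]
grip_width: 0.0874
grasp_force: 0.0
tool delta [ 0.0089 -0.0033  0.1343] rows 3.227862985988561 rot [-179.9657    0.4405   89.6401]
```

View pics/w1.png

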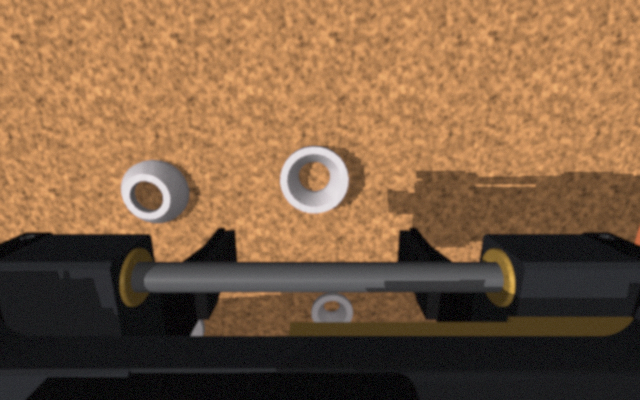

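The wrist view shows the bowl rim at about (315,180), the hat ring at (148,198) and the small cone at (332,311). I'll check these against the triangulated positions.

```bash
python3 - <<'E'
from h import *
c=cam('wrist')
print(atz(c,(315,180),.022),atz(c,(148,198),.022),env.get_obs()['tool_pos'])
E
python3 go.py .627 .1642 .023
```

```text
[0.62509957 0.16864448 0.022     ] [0.47482245 0.15252518 0.022     ] [0.62756399 0.16427672 0.15889525]
tool delta [ 0.0001 -0.0003  0.1359] rows 3.2589074512186476 rot [-179.8937    0.0893   90.0475]
```

```bash
python3 - <<'E'
from h import *
c=np.load('pics/wrist.npz');i=c['color'][120:235,100:380];cv2.imwrite('pics/w2.png',cv2.resize(i,None,fx=2.8,fy=2.8,interpolation=cv2.INTER_CUBIC))
E
```

```text
(no output)
```

View pics/w2.png

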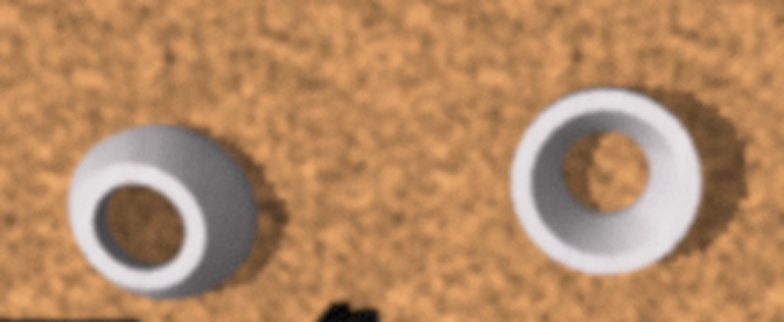

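The settled crop puts the bowl rim centre at (316.8,184.5) and the hat ring at (149.3,201.2).

```bash
python3 - <<'E'
from h import *
c=np.load('pics/wrist.npz')
print(atz(c,(316.3,184),.022),atz(c,(148.8,200.7),.022))
E
python3 steer.py '0 0 .04 0 .087;0 0 .08 0 .087;0 0 .11 0 .087;0 0 .126 0 .087;0 0 .136 0 .087;0 0 .136 0 .087;0 0 .136 0 .087'
```

```text
[0.62623614 0.16499926 0.022     ] [0.47517807 0.14999053 0.022     ]
time_s: 2.17
tool_pos: [0.6274, 0.1683, 0.0249]
tool_rot: [180.0, -0.0, 90.4]
force: [1.1, -0.2, 0.5]
grip_width: 0.0873
grasp_force: 0.0
```

```bash
python3 steer.py '0 0 0 0 .087;0 0 0 0 .087;0 0 0 0 .087'; python3 go.py .627 .1645 .022
```

```text
time_s: 2.42
tool_pos: [0.6284, 0.1673, 0.0259]
tool_rot: [179.8, -0.1, 90.3]
force: [0.3, -0.4, 1.1]
grip_width: 0.0868
grasp_force: 0.0
tool delta [-0.0028 -0.0014  0.0039] rows 0.12034139838960183 rot [179.8451  -0.0638  90.302 ]
```

```bash
python3 steer.py '-.0028 -.0014 .0035 0 .087;-.0028 -.0014 .0035 0 .087;-.0028 -.0014 .0035 0 .087;-.0028 -.0014 .0035 0 .087'; python3 go.py .627 .1645 .022
```

```text
time_s: 2.75
tool_pos: [0.6259, 0.1639, 0.0207]
tool_rot: [180.0, -0.0, 90.3]
force: [0.1, -0.1, -0.2]
grip_width: 0.0873
grasp_force: 0.0
tool delta [ 0.0005  0.0011 -0.0013] rows 0.04356657190822262 rot [179.9998  -0.0051  90.2806]
```

Good enough. Closing at a moderate force.

```bash
python3 steer.py '0 .001 -.0015 0 .05;0 .001 -.0015 0 .05;0 .001 -.0015 0 .05;0 .001 -.0015 0 .05;0 .001 -.0015 0 .05;0 .001 -.0015 0 .05;0 .001 -.0015 0 .05;0 .001 -.0015 0 .05' 30; python3 go.py .4656 -.2903 .25
```

```text
time_s: 3.42
tool_pos: [0.627, 0.1641, 0.0222]
tool_rot: [180.0, -0.0, 90.3]
force: [-0.6, -0.3, -0.4]
grip_width: 0.058
grasp_force: 30.0
tool delta [-0.4535 -0.1637 -0.2279] rows 12.789169359418738 rot [179.9857  -0.0019  90.2966]
```

```bash
python3 steer.py '0 0 -.02 0 .05;0 0 -.06 0 .05;0 0 -.1 0 .05;0 0 -.14 0 .05;0 0 -.18 0 .05;0 0 -.2 0 .05;0 0 -.2 0 .05;0 0 -.2 0 .05'; python3 - <<'E'
from h import *
c=cam('wrist');s=cam('scene')
cv2.imwrite('pics/w3.png',np.hstack([c['color'][200:400,100:500],s['color'][150:350,240:640]]))
E
python3 go.py .4656 -.2903 .22
```

```text
time_s: 4.08
tool_pos: [0.6272, 0.1641, 0.2231]
tool_rot: [179.9, -0.1, 90.3]
force: [-0.5, -0.0, -3.1]
grip_width: 0.0583
grasp_force: 30.0
tool delta [-0.4533 -0.1624  0.0009] rows 11.548137844367742 rot [-179.7955    0.0594   90.3005]
```

View pics/w3.png

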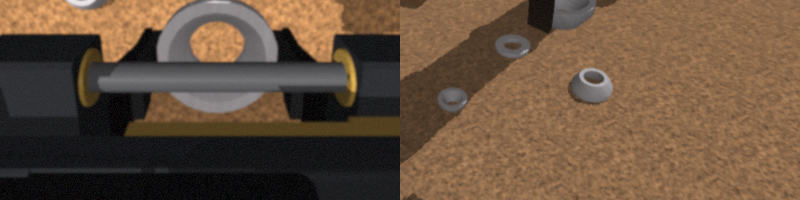

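The bowl is held level, with its rim centre at wrist pixel about (317.5,255). I'll check its offset in the hand.

```bash
python3 - <<'E'
from h import *
c=np.load('pics/wrist.npz');print(atz(c,(317.5,255),env.get_obs()['tool_pos'][2]),env.get_obs()['tool_pos'])
E
python3 steer.py '-.04 -.014 0 0 .05;-.08 -.028 0 0 .05;-.12 -.042 0 0 .05;-.16 -.057 0 0 .05;-.2 -.071 0 0 .05;-.24 -.086 0 0 .05;-.275 -.098 0 0 .05;-.31 -.111 0 0 .05'; python3 go.py .4656 -.2903 .22
```

```text
[0.6258132  0.16439972 0.21989915] [0.62563117 0.16388883 0.21989915]
time_s: 4.85
tool_pos: [0.5148, -0.1487, 0.2199]
tool_rot: [-179.8, -0.0, 90.2]
force: [0.7, -0.9, -1.1]
grip_width: 0.058
grasp_force: 30.0
tool delta [-0.1414 -0.0498  0.0001] rows 3.595028390295325 rot [-179.7682   -0.0034   90.2384]
```

```bash
python3 steer.py '-.04 -.014 0 0 .05;-.08 -.028 0 0 .05;-.115 -.04 0 0 .05;-.135 -.047 0 0 .05;-.1414 -.0498 0 0 .05;-.1414 -.0498 0 0 .05;-.1414 -.0498 0 0 .05;-.1414 -.0498 0 0 .05'; python3 go.py .4656 -.2903 .155
python3 - <<'E'
from h import *
t=cam('top');c=cam('wrist');s=cam('scene')
cv2.imwrite('pics/p4.png',np.vstack([np.hstack([t['color'][150:350,380:580],s['color'][20:220,150:350]]),c['color'][150:350,120:520]]))
E
```

```text
time_s: 5.52
tool_pos: [0.4691, -0.2857, 0.2211]
tool_rot: [-179.9, -0.1, 90.5]
force: [-0.2, 0.4, -1.5]
grip_width: 0.0583
grasp_force: 30.0
tool delta [-0.0047 -0.0035  0.0661] rows 1.590570202228833 rot [-179.9187   -0.0948   90.4763]
```

View pics/p4.png

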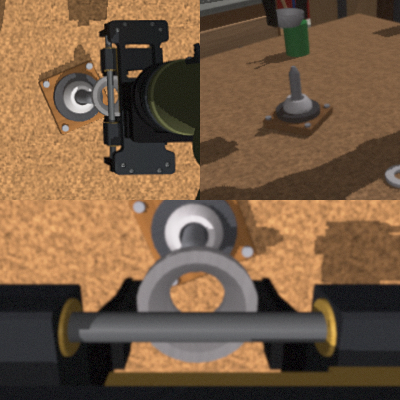

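The bowl is held above the spindle. The arbor tip is at wrist pixel about (320,188), with the bowl still offset because the wrist camera looks obliquely. I'll cross-check the tip.

```bash
python3 - <<'E'
from h import *
c=np.load('pics/wrist.npz');print(atz(c,(319,190),.118))
E
python3 go.py .4656 -.2903 .19; python3 steer.py '-.0045 -.003 .03 0 .05;-.0045 -.003 .03 0 .05;-.0045 -.003 .03 0 .05;-.0045 -.003 .03 0 .05;-.0045 -.003 .03 0 .05;-.0045 -.003 .03 0 .05'; python3 go.py .4656 -.2903 .155
```

```text
[ 0.4691433  -0.27760518  0.118     ]
tool delta [-0.0039 -0.0037  0.0318] rows 0.7734721909863379 rot [-179.9793   -0.0365   90.4727]
time_s: 6.17
tool_pos: [0.4663, -0.2927, 0.1933]
tool_rot: [179.9, 0.0, 90.3]
force: [0.1, 0.2, -1.7]
grip_width: 0.0582
grasp_force: 30.0
tool delta [ 0.0024 -0.0008  0.0383] rows 0.9211409988336532 rot [179.8915   0.0288  90.328 ]
```

The reading caught the arbor shaft behind the rim, because the tip itself projects about 16 px lower and is occluded. I trust the two-view triangulation (0.1 mm residual). Lowering in stages while watching the force.

```bash
python3 steer.py '.002 -.0008 .01 0 .05;.002 -.0008 .02 0 .05;.002 -.0008 .03 0 .05;.002 -.0008 .038 0 .05;.002 -.0008 .038 0 .05;.002 -.0008 .038 0 .05;.002 -.0008 .038 0 .05'; python3 go.py .4656 -.2903 .11
```

```text
time_s: 6.75
tool_pos: [0.4647, -0.2909, 0.1542]
tool_rot: [-180.0, 0.0, 90.3]
force: [-0.4, 0.7, -1.5]
grip_width: 0.0584
grasp_force: 30.0
tool delta [0.0006 0.0009 0.0442] rows 1.0597053482058565 rot [-179.9996    0.0131   90.2848]
```

```bash
python3 steer.py '.0005 .0005 .01 0 .05;.0005 .0005 .02 0 .05;.0005 .0005 .03 0 .05;.0005 .0005 .04 0 .05;.0005 .0005 .044 0 .05;.0005 .0005 .044 0 .05;.0005 .0005 .044 0 .05;.0005 .0005 .044 0 .05'; python3 go.py .4656 -.2903 .08
```

```text
time_s: 7.42
tool_pos: [0.4654, -0.2904, 0.1105]
tool_rot: [180.0, 0.0, 90.3]
force: [-0.4, 0.2, -1.4]
grip_width: 0.0579
grasp_force: 30.0
tool delta [0.0001 0.0001 0.0305] rows 0.7308899065090513 rot [179.9634   0.0203  90.289 ]
```

```bash
python3 steer.py '0 0 .008 0 .05;0 0 .016 0 .05;0 0 .024 0 .05;0 0 .030 0 .05;0 0 .033 0 .05;0 0 .034 0 .05;0 0 .034 0 .05;0 0 .034 0 .05'; python3 go.py .4656 -.2903 .074
```

```text
time_s: 8.08
tool_pos: [0.4653, -0.2903, 0.0763]
tool_rot: [180.0, 0.0, 90.3]
force: [0.2, -0.6, -2.3]
grip_width: 0.0579
grasp_force: 30.0
tool delta [0.     0.0003 0.0023] rows 0.05518602016147856 rot [179.9852   0.0083  90.2884]
```

```bash
for i in 1; do python3 steer.py '0 0 .001 0 .05;0 0 .0015 0 .05;0 0 .002 0 .05;0 0 .0025 0 .05;0 0 .003 0 .05;0 0 .003 0 .05;0 0 .003 0 .05'; done
```

```text
time_s: 8.67
tool_pos: [0.4653, -0.2902, 0.0741]
tool_rot: [180.0, -0.0, 90.3]
force: [-1.9, 0.5, 5.5]
grip_width: 0.058
grasp_force: 30.0
```

Seated: force rose to +5.5 N at TCP z 0.074, as expected. Releasing and rising.

```bash
python3 steer.py '0 0 0 0 .065;0 0 0 0 .087;0 0 0 0 .087;0 0 0 0 .087;0 0 0 0 .087;0 0 0 0 .087' 10; python3 steer.py '0 0 -.02 0 .087;0 0 -.05 0 .087;0 0 -.09 0 .087;0 0 -.13 0 .087;0 0 -.146 0 .087;0 0 -.146 0 .087;0 0 -.146 0 .087;0 0 -.146 0 .087'; python3 go.py .4782 .150 .2
```

```text
time_s: 9.17
tool_pos: [0.4651, -0.2901, 0.0731]
tool_rot: [-180.0, -0.0, 90.3]
force: [0.2, 0.5, 0.4]
grip_width: 0.085
grasp_force: 0.0
time_s: 9.83
tool_pos: [0.4646, -0.2897, 0.218]
tool_rot: [-179.9, -0.1, 90.3]
force: [0.4, -0.2, -1.0]
grip_width: 0.0871
grasp_force: 0.0
tool delta [0.4396 0.016  0.0183] rows 10.558108679923295 rot [-179.9123   -0.0513   90.3013]
```

```bash
python3 steer.py '.04 0 0 0 .087;.08 .002 0 0 .087;.12 .004 0 0 .087;.16 .006 0 0 .087;.2 .008 0 0 .087;.24 .009 0 0 .087;.28 .01 0 0 .087;.31 .011 0 0 .087'; python3 go.py .478 .150 .12
```

```text
time_s: 10.5
tool_pos: [0.4729, 0.0236, 0.2172]
tool_rot: [-179.8, -0.0, 90.5]
force: [0.5, -0.5, -0.6]
grip_width: 0.0866
grasp_force: 0.0
tool delta [0.1263 0.0065 0.0972] rows 3.8246025282635197 rot [-179.8046   -0.0196   90.4716]
```

```bash
python3 steer.py '.032 .002 .02 0 .087;.064 .003 .045 0 .087;.096 .005 .07 0 .087;.118 .006 .09 0 .087;.1263 .0065 .097 0 .087;.1263 .0065 .097 0 .087;.1263 .0065 .097 0 .087;.1263 .0065 .097 0 .087'; python3 go.py .478 .150 .0195
python3 - <<'E'
from h import *
t=cam('top');s=cam('scene')
f=lambda i:cv2.resize(i,None,fx=4,fy=4,interpolation=cv2.INTER_CUBIC)
cv2.imwrite('pics/p5.png',np.vstack([np.hstack([f(t['color'][210:280,430:500]),f(s['color'][75:145,210:280])]),f(cam('wrist')['color'][130:200,250:390])]))
E
```

```text
time_s: 11.17
tool_pos: [0.4812, 0.1443, 0.1229]
tool_rot: [179.9, 0.0, 90.1]
force: [-0.1, -0.4, 1.0]
grip_width: 0.0866
grasp_force: 0.0
tool delta [ 0.0057 -0.0033  0.1034] rows 2.4841059063891424 rot [179.9448   0.0249  90.1491]
```

View pics/p5.png

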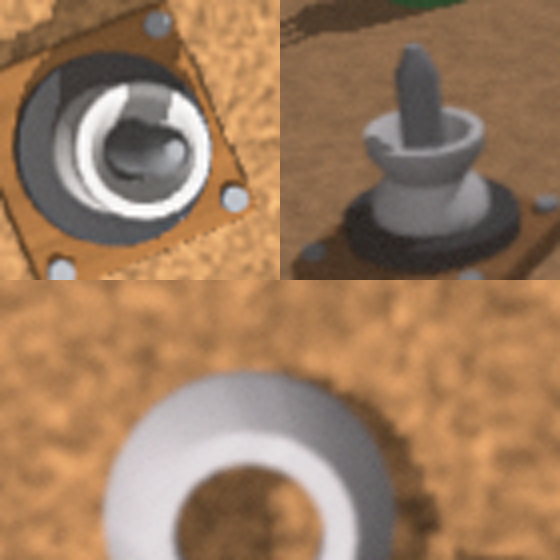

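The picture shows the bowl seated level on the first washer, its rim centred around the arbor at top pixel (465.9,247.4). The hat is centred at wrist column 312.5.

```bash
python3 - <<'E'
from h import *
c=np.load('pics/wrist.npz');t=np.load('pics/top.npz')
print('bowl seated',atz(t,(465.4,246.9),.074)); print('hat',atz(c,(312,196),.022))
E
python3 steer.py '.0045 -.003 .03 0 .087;.0045 -.003 .06 0 .087;.0045 -.003 .06 0 .087;.0045 -.003 .06 0 .087;.0045 -.003 .06 0 .087'; python3 go.py .478 .150 .0195
```

```text
bowl seated [ 0.46615961 -0.29059311  0.074     ]
hat [0.47617366 0.14825473 0.022     ]
time_s: 11.73
tool_pos: [0.4786, 0.1505, 0.0638]
tool_rot: [179.9, -0.0, 90.2]
force: [-0.3, -0.6, 0.7]
grip_width: 0.0872
grasp_force: 0.0
tool delta [-0.0005 -0.0006  0.0443] rows 1.0622504505408432 rot [179.8847  -0.0444  90.2337]
```

```bash
python3 steer.py '-.0005 -.001 .015 0 .087;-.0005 -.001 .03 0 .087;-.0005 -.001 .037 0 .087;-.0005 -.001 .039 0 .087;-.0005 -.001 .039 0 .087;-.0005 -.001 .039 0 .087;-.0005 -.001 .039 0 .087;-.0005 -.001 .039 0 .087'; python3 go.py .478 .150 .0195
```

```text
time_s: 12.4
tool_pos: [0.4771, 0.1504, 0.024]
tool_rot: [179.9, -0.0, 90.3]
force: [0.6, -0.7, -0.2]
grip_width: 0.087
grasp_force: 0.0
tool delta [-0.0004  0.0009  0.0045] rows 0.11125532265507011 rot [179.9184  -0.0403  90.2924]
```

```bash
python3 steer.py '0 .0005 .002 0 .087;0 .0005 .004 0 .087;0 .0005 .0045 0 .087;0 .0005 .0045 0 .087;0 .0005 .0045 0 .087'; python3 steer.py '0 0 0 0 .05;0 0 0 0 .05;0 0 0 0 .05;0 0 0 0 .05;0 0 0 0 .05;0 0 0 0 .05;0 0 0 0 .05' 30
```

```text
time_s: 12.82
tool_pos: [0.4767, 0.1501, 0.0185]
tool_rot: [-180.0, 0.0, 90.3]
force: [0.3, -0.4, -0.5]
grip_width: 0.0868
grasp_force: 0.0
time_s: 13.4
tool_pos: [0.477, 0.1502, 0.0187]
tool_rot: [180.0, -0.0, 90.3]
force: [-0.1, -0.4, -0.7]
grip_width: 0.058
grasp_force: 30.0
```

```bash
python3 steer.py '0 0 -.015 0 .05;0 0 -.05 0 .05;0 0 -.09 0 .05;0 0 -.13 0 .05;0 0 -.17 0 .05;0 0 -.2 0 .05;0 0 -.2 0 .05;0 0 -.2 0 .05'; python3 steer.py '-.04 0 0 0 .05;-.08 -.002 0 0 .05;-.12 -.004 0 0 .05;-.16 -.005 0 0 .05;-.2 -.006 0 0 .05;-.24 -.007 0 0 .05;-.28 -.008 0 0 .05;-.31 -.009 0 0 .05'; python3 go.py .4656 -.2903 .21
```

```text
time_s: 14.07
tool_pos: [0.4777, 0.1505, 0.2203]
tool_rot: [179.8, -0.1, 90.3]
force: [-1.1, 0.0, -2.3]
grip_width: 0.0579
grasp_force: 30.0
time_s: 14.73
tool_pos: [0.4672, -0.1633, 0.2165]
tool_rot: [-179.8, 0.0, 90.1]
force: [0.7, 0.4, -1.6]
grip_width: 0.0578
grasp_force: 30.0
tool delta [-0.127  -0.0019  0.0066] rows 3.0496254702581447 rot [-179.7919    0.0407   90.1316]
```

```bash
python3 steer.py '-.04 0 0 0 .05;-.08 -.001 0 0 .05;-.11 -.002 0 0 .05;-.127 -.002 0 0 .05;-.127 -.002 0 0 .05;-.127 -.002 0 0 .05;-.127 -.002 0 0 .05;-.127 -.002 0 0 .05'; python3 steer.py '0 0 0 0 .05;0 0 0 0 .05;0 0 0 0 .05'; python3 go.py .4656 -.2903 .16
```

```text
time_s: 15.4
tool_pos: [0.4681, -0.285, 0.2175]
tool_rot: [-179.9, -0.1, 90.4]
force: [-0.2, 1.2, -2.5]
grip_width: 0.0577
grasp_force: 30.0
time_s: 15.65
tool_pos: [0.4684, -0.2861, 0.2187]
tool_rot: [180.0, -0.0, 90.4]
force: [-0.8, -0.3, -1.7]
grip_width: 0.0581
grasp_force: 30.0
tool delta [-0.0042 -0.0028  0.0587] rows 1.4123718447544567 rot [179.98    -0.0198  90.3695]
```

```bash
python3 steer.py '-.0042 -.0026 .015 0 .05;-.0042 -.0026 .03 0 .05;-.0042 -.0026 .045 0 .05;-.0042 -.0026 .055 0 .05;-.0042 -.0026 .055 0 .05;-.0042 -.0026 .055 0 .05;-.0042 -.0026 .055 0 .05;-.0042 -.0026 .055 0 .05'; python3 go.py .4656 -.2903 .125
```

```text
time_s: 16.32
tool_pos: [0.4662, -0.2914, 0.1647]
tool_rot: [179.9, 0.0, 90.3]
force: [0.8, 0.3, -0.8]
grip_width: 0.0582
grasp_force: 30.0
tool delta [ 0.0011 -0.0007  0.0397] rows 0.9527542183890425 rot [179.897    0.0316  90.3011]
```

```bash
python3 steer.py '.001 -.0006 .01 0 .05;.001 -.0006 .02 0 .05;.001 -.0006 .03 0 .05;.001 -.0006 .04 0 .05;.001 -.0006 .04 0 .05;.001 -.0006 .04 0 .05;.001 -.0006 .04 0 .05'; python3 go.py .4656 -.2903 .105
```

```text
time_s: 16.9
tool_pos: [0.465, -0.2903, 0.1236]
tool_rot: [-180.0, 0.0, 90.3]
force: [-0.2, 0.4, -1.7]
grip_width: 0.0581
grasp_force: 30.0
tool delta [-0.      0.0006  0.0186] rows 0.44721186120984285 rot [-179.9954    0.0119   90.2828]
```

```bash
python3 steer.py '0 .0005 .006 0 .05;0 .0005 .012 0 .05;0 .0005 .018 0 .05;0 .0005 .022 0 .05;0 .0005 .025 0 .05;0 .0005 .027 0 .05;0 .0005 .027 0 .05;0 .0005 .027 0 .05'; python3 go.py .4656 -.2903 .0927
```

```text
time_s: 17.57
tool_pos: [0.4655, -0.2901, 0.0966]
tool_rot: [180.0, 0.0, 90.3]
force: [-0.1, -1.2, -0.9]
grip_width: 0.0581
grasp_force: 30.0
tool delta [-0.0002  0.0001  0.0039] rows 0.09457732857197859 rot [179.9987   0.0013  90.2925]
```

```bash
python3 steer.py '0 0 .001 0 .05;0 0 .002 0 .05;0 0 .003 0 .05;0 0 .0038 0 .05;0 0 .0044 0 .05;0 0 .0044 0 .05;0 0 .0044 0 .05'; python3 steer.py '0 0 0 0 .05;0 0 0 0 .05'
```

```text
time_s: 18.15
tool_pos: [0.4655, -0.29, 0.0927]
tool_rot: [180.0, -0.0, 90.3]
force: [-1.8, 1.4, 4.3]
grip_width: 0.0583
grasp_force: 30.0
time_s: 18.32
tool_pos: [0.4655, -0.2901, 0.0927]
tool_rot: [180.0, -0.0, 90.3]
force: [-2.7, 1.6, 5.4]
grip_width: 0.058
grasp_force: 30.0
```

Contact at exactly the expected height. Releasing, rising and looking.

```bash
python3 steer.py '0 0 0 0 .065;0 0 0 0 .087;0 0 0 0 .087;0 0 0 0 .087;0 0 0 0 .087;0 0 0 0 .087' 10; python3 steer.py '0 0 -.01 0 .087;0 0 -.03 0 .087;0 0 -.06 0 .087;0 0 -.1 0 .087;0 0 -.13 0 .087;.03 0 -.13 0 .087;.07 0 -.13 0 .087;.11 0 -.13 0 .087'; python3 steer.py '.03 0 0 0 .087;.06 0 0 0 .087;.06 0 0 0 .087;.06 0 0 0 .087;.06 0 0 0 .087;.06 0 0 0 .087'
python3 - <<'E'
from h import *
t=cam('top');s=cam('scene')
f=lambda i:cv2.resize(i,None,fx=4,fy=4,interpolation=cv2.INTER_CUBIC)
cv2.imwrite('pics/p6.png',np.hstack([f(t['color'][200:290,430:520]),f(s['color'][65:155,200:290])]))
E
```

```text
time_s: 18.82
tool_pos: [0.4655, -0.2901, 0.0921]
tool_rot: [180.0, 0.0, 90.3]
force: [-0.3, 0.8, -0.1]
grip_width: 0.0854
grasp_force: 0.0
time_s: 19.48
tool_pos: [0.4649, -0.1803, 0.2239]
tool_rot: [179.8, 0.0, 90.1]
force: [0.5, 1.2, -1.0]
grip_width: 0.0872
grasp_force: 0.0
time_s: 19.98
tool_pos: [0.4645, -0.1217, 0.2227]
tool_rot: [180.0, 0.0, 90.1]
force: [-0.0, -0.3, 0.2]
grip_width: 0.0873
grasp_force: 0.0
```

View pics/p6.png

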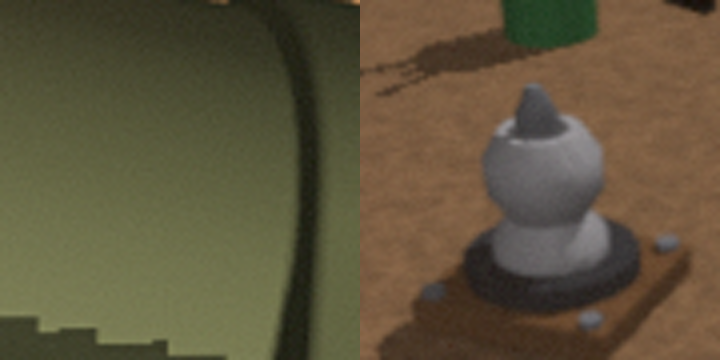

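The scene view shows the full pack: hat rim to rim on the bowl at about (335,108), level, with the arbor tip at (333,86) standing clear. The arm blocks the top camera and is touching nothing.

```bash
python3 -c "
from cell import env, vision, job
print(job.sign_off())"
```

```text
the job is handed in; nothing more can be done
None
```

I put both large washers on the spindle in the order asked, hollow-up then hollow-down. Each seated at its expected height and was released, and I handed the job in at about 20 s with the arm clear.

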